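Fit the hand guard onto the vegetable slicer

TASK

Put the black hand guard back on the sloping vegetable slicer: feed its plate under the two side lips from the open, high end of the deck, and slide it down the track until it is fully home against the stop at the low end. Then let go of it; leave the bowl, soap bottle, jar and spatula where they are.

Things in the scene. Friction and masses are not known exactly. Their poses are not given: they have to be found in the camera images.
- guard: Loose black plastic hand guard, 0.13-0.24 kg, flat on the counter left or right of the slicer. Plate 80 (x) x 110 (y) x 6 mm with an upright block grip in its middle, 60 (x) x 28 (y) mm, top 60 mm above the plate's underside. Origin: centre of the plate's underside, z up through the grip. A half turn about z makes no difference. Held across the grip's 28 mm (fingers close along y).
- slicer_deck: Sloping deck of the vegetable slicer (mandoline), white plastic and steel, fixed. Origin: middle of its upper surface, 87 mm above the counter. x points up the slope (26 degrees above level), away from the robot within 0.3 rad; y across; z square to the deck, up. The surface is z = 0, from x = -150 to +150 mm. The guard does not slide by its own weight: push it.
- track_mouth (a point): Mouth of the track on the deck surface, 50 mm up-slope of the deck's origin; same axes as the deck. The track runs from here down to the stop: side walls at y = +-57 mm (2 mm play each side of the plate), lips overhanging 9 mm inwards with 9 mm clear height, tops 13 mm over the deck. In the first 22 mm the lips bend up, to about 20 mm over the deck. The plate can enter only here.
- landing (a point): Middle of the open landing on the deck surface, 100 mm up-slope of the deck's origin; same axes. The landing is 158 mm wide, has no lips and runs from 50 to 150 mm, so the guard fits on it flat. Guide walls 13 mm high flare out from y = +-57 mm at the track's mouth to about +-70 mm 48 mm up-slope of it.
- home (a point): Point on the deck surface, 80 mm down-slope of the deck's origin; same axes. The guard's origin is here, their z axes alike, when the guard is fully home against the end stop, a bar 13 mm high across the track whose face is 40 mm further down-slope.
- bowl: Steel bowl, 120 mm across, 50 mm high, loose, on the other side of the slicer from the guard; origin: centre of its underside. To be left alone.
- soap: White soap bottle, 66 mm across, 190 mm high, loose, beyond and to the right; origin: centre of its underside. To be left alone.
- jar: Glass jar with a steel cap, 70 mm across, 90 mm high, loose, beyond and to the left; origin: centre of its underside. To be left alone.
- spatula: Spatula 270 mm long lying on the counter at the far right; origin: under its middle. To be left alone.
There are look-alikes about, which are no part of the job. What is shaped like the guard but orange or red is not meant.

How it is judged:
By the outcome, as a careful person would: the job done as asked, in the order asked, and still so for the second after the job is handed in, with the robot touching nothing.
It also fails if it takes over 53 s, if anything falls off the work surface, if the arm or the gripper's body presses on something with over 40 N, if the wrist force passes 120 N, or if a joint passes its speed limit or range.

ROBOT

A 6-joint arm with a two-finger parallel gripper is mounted at the origin on the work surface. World frame = base frame: x ahead of the robot, y to its left, z up, the work surface at z = 0. Lengths are in m, angles in rad, forces in N, time in s.
With the tool pointing down it reaches from about 0.3 to 0.875 m from the base axis. Payload 6.4 kg.
Tool frame: the origin (TCP) lies on the centre line of the jaws, within the pads' length; the fingertips stand 11 mm ahead of it and the grasp point (between the pads) lies 8 mm behind it (r.tip_extent is the distance from the TCP to the fingertips, in m); z points along the fingers, y is the line along which they close (so a half turn about z gives the same grasp; the last joint's range is limited). The gripper opens to 85 mm and grips with 20 to 120 N. Pads are 22 mm wide; open, the fingers measure 114 mm over their backs; the gripper's body (76 mm by 85 mm) begins 54 mm behind the grasp point. The pads swing forward as they close: fully open they stand 13 mm farther back than shut.
Start: joints at [-1.523, 0.181, 1.607, -0, 1.354, -0.206], TCP at [0.144, -0.557, 0.208] pointing down, gripper open.
Joint ranges: [-2.99, 2.99], [-0.89, 2.07], [0.3, 2.58], [-1.14, 4.28], [0, 2.63], [-3.12, 3.12]. Speed limits (rad/s): [2.57, 2.57, 3.01, 3.14, 3.14, 3.14].

INTERFACE

Orientations are given as a unit quaternion [x, y, z, w].
In Python, from cell import telemetry, vision, r gives the robot as it stands.
- The arm moves only by the shell command python3 -m handwheel 'ROWS' [FORCE]. ROWS is JSON, a list of rows, each a list of 7 numbers: the shift along the tool's x, y, z in m, then the turn, a rotation vector about the tool's x, y, z in units of 10 degrees (1.0 is 10 degrees), then the opening, from 0 (shut) to 1 (fully open). A call has exactly 10 rows; each row is the pose to reach, as a shift and turn from the pose commanded when the call began, along the tool's axes at that moment; what a row does not reach only later rows make up. A row lasts 1/8 s, in which the tool goes at most 62.5 mm and 10.7 degrees, less where a joint would pass 70% of its speed; a pose out of reach is approached as far as the arm can. A call with a gripper value outside its range is refused whole. The fingers move at their own pace and stop on an object; FORCE is the grip in N (left out, the last holds). Time passes only in rows, so rows that repeat a pose let the fingers close, or fill a call up. It gives the time, the measured TCP pose, the force, the opening and the grip force at its end, in the units of the state.
- telemetry.observe(): the state, without advancing time (a new reading comes with each control period).
- vision.camera(name): name is "side" or "top" or "wrist"; returns the picture (400x640x3 uint8, red, green, blue); there is no depth.
- vision.calibration(name): a dict with "fx", "fy", "cx", "cy" (pixels), "pose" (4x4, takes a point from camera to world coordinates); the wrist camera has in their place "tool_from_camera" (4x4, takes a point from camera to tool coordinates, whose origin is the TCP and whose axes are the flange's). Camera axes: x right, y down, z forward; pixel columns grow to the right and rows downward; lengths in m; the calibration is good to about 2 mm. A picture is of the moment at which its call begins: read the wrist's pose just before it. calibration takes no time and is no camera call.
- r.job_done(): hands the job in; it is judged then, once.
The state is a dict: "clock": time; "qpos": joint angles; "joint_velocities": joint speeds; "tau": joint torques, N m; "position": TCP position; "tcp_rot": TCP orientation; "force": force on the tool from outside, world axes, zero at the start; "torque": the same for the moment, N m; "gripper_width": opening from 0.0 (shut) to 1.0 (fully open); "grasp_force": force on a finger pad.
Only numpy, scipy, OpenCV 4.12 (cv2) and the standard library are available. Lean on these libraries where they do the work, as an engineer would, in place of code of your own. Each camera call takes 0.05 s, during which the arm holds its last target. There are 200 camera calls.

## Working session

There is one attempt and no reset: what is moved stays moved. The work goes in short steps, Python scripts to look and compute and a shell command to move; the robot and the scene stay as the last step left them, time stands still between calls to the robot, and variables do not carry over. Pictures are saved under pics/ and viewed, at most 10 in all, crops included, and the job is handed in when it is done.

```bash
ls; mkdir -p pics; python3 - <<'E'
from cell import telemetry, vision, r
import cv2,numpy as np
for n in ("top","side"):
    cv2.imwrite(f"pics/{n}0.png",vision.camera(n)[:,:,::-1])
    c=vision.calibration(n);print(n,c["fx"],c["cx"],c["cy"],np.round(c["pose"],3).tolist())
c=vision.calibration("wrist");print(c)
s=telemetry.observe();print(s["clock"],s["position"],s["tcp_rot"])
E
```

```text
pics
top 428.67055613326755 317.6053436131876 194.835489734591 [[-0.005, -0.999, 0.037, 0.455], [-1.0, 0.006, 0.007, -0.158], [-0.007, -0.037, -0.999, 1.423], [0.0, 0.0, 0.0, 1.0]]
side 431.40010140168283 312.7788945327046 196.8151341921249 [[0.986, -0.097, 0.138, 0.328], [-0.169, -0.59, 0.789, -1.227], [0.005, -0.801, -0.598, 0.899], [0.0, 0.0, 0.0, 1.0]]
{'fx': 293.16281458198904, 'fy': 293.16281458198904, 'cx': 323.6920389292787, 'cy': 199.2811606462569, 'tool_from_camera': array([[-8.15076213e-04, -9.53309210e-01, -3.01994845e-01,
         7.65224573e-02],
       [ 9.99999355e-01, -1.01606442e-03,  5.08445374e-04,
        -8.90831290e-04],
       [-7.91551874e-04, -3.01994236e-01,  9.53309423e-01,
        -1.65381704e-01],
       [ 0.00000000e+00,  0.00000000e+00,  0.00000000e+00,
         1.00000000e+00]])}
0.1 [ 0.14437849 -0.55602345  0.20767677] [ 9.91957754e-01  1.26566916e-01  5.78307591e-05 -7.91984559e-04]
```

View pics/top0.png

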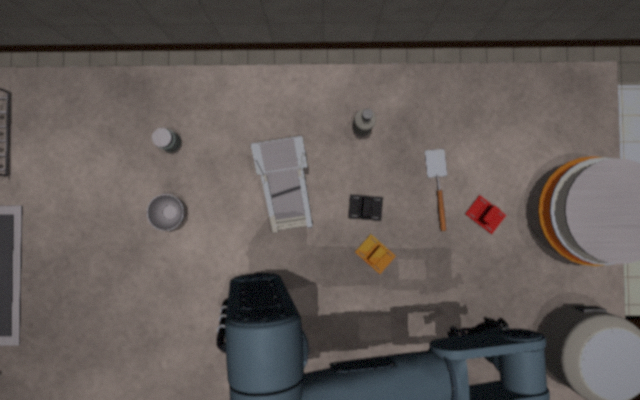

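View pics/side0.png

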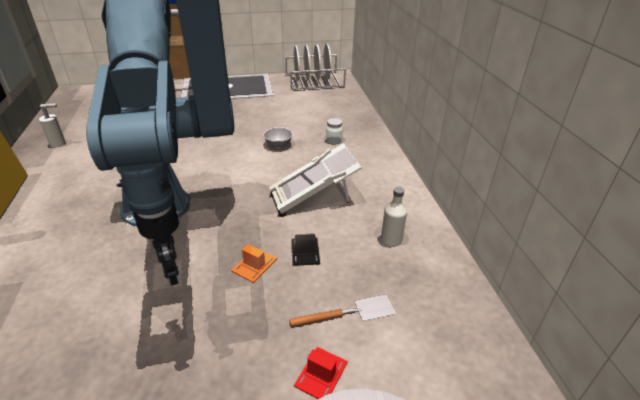

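The top view shows the black guard at (366,207), an orange look-alike at (375,254) and a red one at (485,214). The slicer spans (251,143) to (311,228). The guard is the black one, because orange and red are excluded. I'll confirm it in one enlarged crop and measure.

```bash
cat > h.py <<'E'
from cell import telemetry, vision, r
import cv2,numpy as np
from scipy.spatial.transform import Rotation as R
def T():
    s=telemetry.observe();M=np.eye(4);M[:3,:3]=R.from_quat(s["tcp_rot"]).as_matrix();M[:3,3]=s["position"];return M
def cam(n):
    M=T();c=vision.calibration(n);P=c["pose"] if n!="wrist" else M@c["tool_from_camera"]
    return vision.camera(n),c,np.array(P)
def ray(c,P,uv):
    uv=np.atleast_2d(uv).astype(float)
    d=np.c_[(uv[:,0]-c["cx"])/c["fx"],(uv[:,1]-c["cy"])/c["fy"],np.ones(len(uv))]@P[:3,:3].T
    return P[:3,3],d
def plane(c,P,uv,z=0,n=None,p0=None):
    o,d=ray(c,P,uv)
    n=np.array([0,0,1.]) if n is None else n; p0=np.array([0,0,z]) if p0 is None else p0
    return o+d*(((p0-o)@n)/(d@n))[:,None]
def proj(c,P,X):
    q=(np.atleast_2d(X)-P[:3,3])@P[:3,:3]
    return np.c_[q[:,0]/q[:,2]*c["fx"]+c["cx"],q[:,1]/q[:,2]*c["fy"]+c["cy"]]
E
python3 - <<'E'
from h import *
I,c,P=cam("top")
cv2.imwrite("pics/crop.png",cv2.resize(I[125:245,240:400,::-1],None,fx=5,fy=5,interpolation=cv2.INTER_CUBIC))
m=(I.max(2)<60).astype(np.uint8);m[:185]=0;m[228:]=0;m[:,:335]=0;m[:,395:]=0
cs,_=cv2.findContours(m,0,1);k=max(cs,key=cv2.contourArea);rc=cv2.minAreaRect(k);print(rc)
b=cv2.boxPoints(rc);print(b,plane(c,P,b,.006).round(3),plane(c,P,[rc[0]],.006))
E
```

```text
((365.0617370605469, 207.19705200195312), (31.598957061767578, 22.625469207763672), 4.39870548248291)
[[348.44116 217.26471]
 [350.17645 194.70587]
 [381.6823  197.1294 ]
 [379.94702 219.68823]] [[ 0.432 -0.249  0.006]
 [ 0.507 -0.255  0.006]
 [ 0.498 -0.359  0.006]
 [ 0.424 -0.353  0.006]] [[ 0.46535856 -0.3041219   0.006     ]]
```

View pics/crop.png

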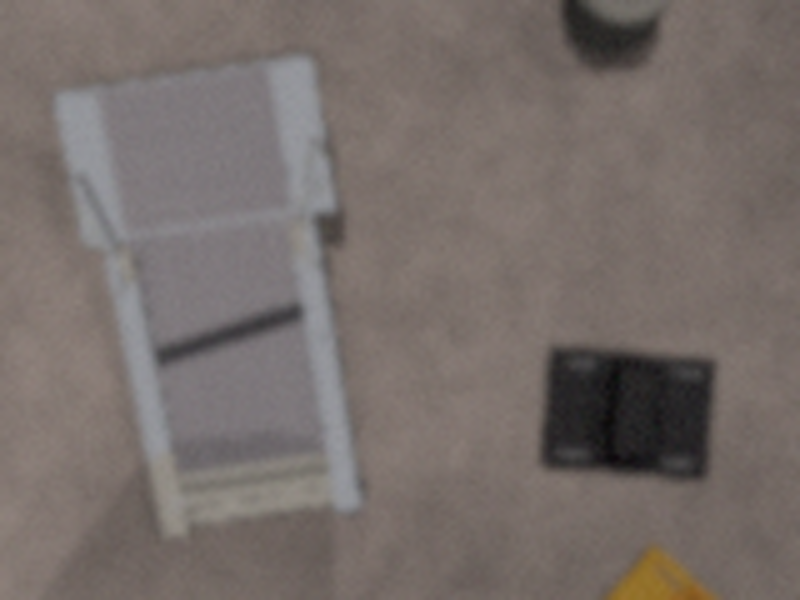

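The crop shows a black plate with an upright block grip at crop pixel (630,412). It is plain black, so it is the guard. The slicer landing corners are at (57,95), (312,60), (335,210) and (85,245). Next I'll estimate the deck pose.

```bash
python3 - <<'E'
from h import *
c=vision.calibration("top");P=np.array(c["pose"])
f=lambda u,v:(240+(u+.5)/5-.5,125+(v+.5)/5-.5)
s,co=np.sin(np.radians(26)),np.cos(np.radians(26))
pts=[(57,95,150,79),(312,60,150,-79),(335,210,50,-79),(85,245,50,79)]
W=[plane(c,P,[f(u,v)],.087+x*s/1000)[0] for u,v,x,y in pts];W=np.array(W);print(W.round(3))
A=np.array([[x*co/1000,y/1000] for _,_,x,y in pts])
# 2D rigid fit
B=W[:,:2];a=A-A.mean(0);b=B-B.mean(0)
th=np.arctan2((a[:,0]*b[:,1]-a[:,1]*b[:,0]).sum(),(a*b).sum())
Rm=np.array([[np.cos(th),-np.sin(th)],[np.sin(th),np.cos(th)]]);t=B.mean(0)-Rm@A.mean(0)
print("yaw",th,"origin",t,"res",(A@Rm.T+t-B).round(4))
M=T();print(M.round(3))
for z,x in((.087,None),):pass
# target above guard: TCP 0.25, tool y along guard y(yaw-4.6deg), wrist cam
for yaw in (-4.6,):
  y=np.radians(yaw);G=np.array([[np.cos(y),np.sin(y),0],[np.sin(y),-np.cos(y),0],[0,0,-1]])
  for S in (G,G@np.diag([-1,-1,1])):
    D=M[:3,:3].T@S;print("rot x10deg",R.from_matrix(D).as_rotvec(degrees=True)/10,"x axis world",S[:,0])
print("shift",M[:3,:3].T@(np.array([.40,-.30,.25])-M[:3,3]))
E
```

```text
[[ 0.656  0.049  0.153]
 [ 0.676 -0.103  0.153]
 [ 0.59  -0.115  0.109]
 [ 0.57   0.039  0.109]]
yaw 0.13087875231181698 origin [ 0.53371195 -0.04437364] res [[ 0.0014  0.0026]
 [ 0.0021 -0.0019]
 [-0.0018 -0.0017]
 [-0.0018  0.001 ]]
[[ 0.968  0.251 -0.     0.144]
 [ 0.251 -0.968  0.001 -0.556]
 [ 0.    -0.001 -1.     0.208]
 [ 0.     0.     0.     1.   ]]
rot x10deg [-7.97479589e-03 -4.15287012e-04  1.91425283e+00] x axis world [ 0.99677888 -0.08019892  0.        ]
rot x10deg [ 5.88441382e-04 -1.12998957e-02 -1.60857433e+01] x axis world [-0.99677888  0.08019892  0.        ]
shift [ 0.31177289 -0.18377504 -0.04186846]
```

```bash
python3 -m handwheel '[[0.02,-0.01,0,0,0,0.1,1],[0.07,-0.03,0,0,0,0.4,1],[0.12,-0.05,0,0,0,0.7,1],[0.17,-0.075,0,0,0,1,1],[0.22,-0.10,0,0,0,1.3,1],[0.27,-0.12,0,0,0,1.6,1],[0.32,-0.14,0,0,0,1.8,1],[0.36,-0.157,0,0,0,1.91,1],[0.374,-0.163,0,0,0,1.91,1],[0.374,-0.163,0,0,0,1.91,1]]'
python3 - <<'E'
from h import *
I,c,P=cam("wrist");cv2.imwrite("pics/w1.png",I[:,:,::-1]);M=T();print(M.round(4),telemetry.observe()["qpos"])
np.save("w1P.npy",P)
E
```

```text
clock: 1.4
position: [0.4656, -0.3045, 0.2082]
tcp_rot: [0.999, -0.039, -0.0, -0.0]
force: [-0.9, 0.4, -0.1]
gripper_width: 0.999
grasp_force: 0.0
[[ 9.969e-01 -7.880e-02 -9.000e-04  4.649e-01]
 [-7.880e-02 -9.969e-01 -0.000e+00 -3.052e-01]
 [-9.000e-04  1.000e-04 -1.000e+00  2.082e-01]
 [ 0.000e+00  0.000e+00  0.000e+00  1.000e+00]] [-7.93926843e-01  1.39771786e-01  1.65453182e+00 -6.85217232e-04
  1.34788040e+00  8.55948057e-01]
```

View pics/w1.png

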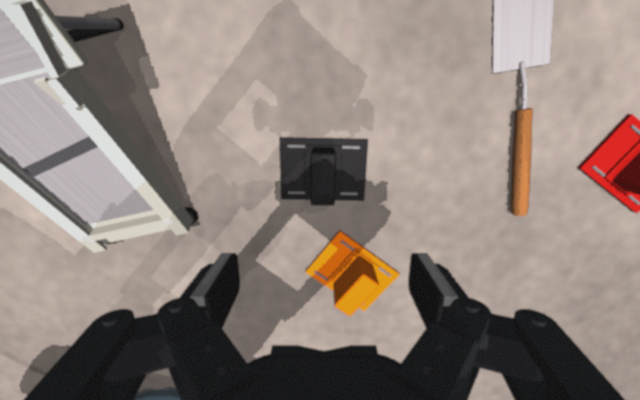

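The wrist view shows the guard plate from about (281,138) to (366,200), square to the image, with its grip at (323,175). The orange look-alike is clear of it below at (352,272).

```bash
python3 - <<'E'
from h import *
I=cv2.imread("pics/w1.png");c=vision.calibration("wrist");P=np.load("w1P.npy")
m=(I.max(2)<62).astype(np.uint8);a=np.zeros_like(m);a[125:212,268:380]=m[125:212,268:380]
ys,xs=np.where(a[128:150,272:376]);print(xs.min()+272,xs.max()+272,ys.min()+128)
# plate edges by row/col coverage
print("cols",[(u,int(a[140:160,u].sum())) for u in list(range(276,286))+list(range(362,372))])
print("rows",[(v,int(a[v,285:305].sum())) for v in list(range(133,142))+list(range(194,205))])
q=[(281,138),(367,139),(366,200),(282,199)]
W=plane(c,P,q,.006);print(W.round(4),W.mean(0))
e=W[0]-W[3]+W[1]-W[2];print("yaw",np.degrees(np.arctan2(e[1],e[0])), "acr",np.degrees(np.arctan2(-(W[1]-W[0]+W[2]-W[3])[0]*-1,-(W[1]-W[0]+W[2]-W[3])[1])))
gt=plane(c,P,[(312,149),(335,149)],.06);print("grip far top",gt)
M=T();print("shift to guard origin z.034",M[:3,:3].T@(np.r_[W.mean(0)[:2],.034]-M[:3,3]))
E
```

```text
281 365 139
cols [(276, 0), (277, 0), (278, 0), (279, 0), (280, 0), (281, 18), (282, 20), (283, 20), (284, 20), (285, 20), (362, 17), (363, 17), (364, 17), (365, 11), (366, 0), (367, 0), (368, 0), (369, 0), (370, 0), (371, 0)]
rows [(133, 0), (134, 0), (135, 0), (136, 0), (137, 0), (138, 0), (139, 20), (140, 20), (141, 20), (194, 19), (195, 20), (196, 20), (197, 20), (198, 20), (199, 0), (200, 0), (201, 0), (202, 0), (203, 0), (204, 0)]
[[ 0.5087 -0.2546  0.006 ]
 [ 0.4991 -0.3603  0.006 ]
 [ 0.4201 -0.3563  0.006 ]
 [ 0.4302 -0.2463  0.006 ]] [ 0.46452305 -0.30439203  0.006     ]
yaw -4.472949084729092 acr -5.179791318891138
grip far top [[ 0.49950475 -0.29423946  0.06      ]
 [ 0.4975875  -0.31863654  0.06      ]]
shift to guard origin z.034 [-0.00031832 -0.00081593  0.17421426]
```

```bash
python3 -m handwheel '[[0,-0.001,0.02,0,0,0,1],[0,-0.001,0.05,0,0,0,1],[0,-0.001,0.08,0,0,0,1],[0,-0.001,0.11,0,0,0,1],[0,-0.001,0.135,0,0,0,1],[0,-0.001,0.155,0,0,0,1],[0,-0.001,0.168,0,0,0,1],[0,-0.001,0.175,0,0,0,1],[0,-0.001,0.176,0,0,0,1],[0,-0.001,0.176,0,0,0,1]]' 60
python3 -m handwheel '[[0,0,0,0,0,0,0.6],[0,0,0,0,0,0,0.3],[0,0,0,0,0,0,0.1],[0,0,0,0,0,0,0.1],[0,0,0,0,0,0,0.1],[0,0,0,0,0,0,0.1],[0,0,0,0,0,0,0.1],[0,0,0,0,0,0,0.1],[0,0,0,0,0,0,0.1],[0,0,0,0,0,0,0.1]]' 60
```

```text
clock: 2.7
position: [0.4659, -0.3044, 0.0332]
tcp_rot: [0.999, -0.04, 0.0, 0.0]
force: [0.2, 0.4, -0.0]
gripper_width: 1.001
grasp_force: 0.0
clock: 3.95
position: [0.4659, -0.3041, 0.033]
tcp_rot: [0.999, -0.04, 0.0, 0.0]
force: [-0.7, 0.4, 5.4]
gripper_width: 0.296
grasp_force: 59.0
```

```bash
python3 -m handwheel '[[0,0,-0.01,0,0,0,0.1],[0,0,-0.03,0,0,0,0.1],[0,0,-0.055,0,0,0,0.1],[0,0,-0.085,0,0,0,0.1],[0,0,-0.115,0,0,0,0.1],[0,0,-0.145,0,0,0,0.1],[0,0,-0.175,0,0,0,0.1],[0,0,-0.2,0,0,0,0.1],[0,0,-0.215,0,0,0,0.1],[0,0,-0.22,0,0,0,0.1]]'
cat >> h.py <<'E'
TH=0.131;OR=np.array([.534,-.044,.087])
def deck(th=None,o=None):
    th=TH if th is None else th; o=OR if o is None else o
    D=np.eye(4);D[:3,:3]=R.from_euler('ZY',[th,-np.radians(26)]).as_matrix();D[:3,3]=o;return D
def goal(xd,zd,yd=0):  # tool pose for guard origin at deck (xd,yd,zd)
    D=deck();G=np.eye(4);G[:3,:3]=np.diag([1,-1,-1]);G[:3,3]=[xd+.001,yd,zd+.033];return D@G
def rel(g):
    M=T();print("shift",(M[:3,:3].T@(g[:3,3]-M[:3,3])).round(4),"rot",(R.from_matrix(M[:3,:3].T@g[:3,:3]).as_rotvec(degrees=True)/10).round(3))
E
python3 - <<'E'
from h import *
s=telemetry.observe();print(s["grasp_force"],s["force"])
print(goal(.1,.09).round(3));rel(goal(.1,.09))
E
```

```text
clock: 5.2
position: [0.4657, -0.304, 0.2531]
tcp_rot: [0.999, -0.04, 0.0, 0.0]
force: [-0.3, -0.1, -1.5]
gripper_width: 0.294
grasp_force: 59.2
59.1545444726944 [-0.31865641 -0.14417169 -1.52578947]
[[ 0.891  0.131  0.435  0.571]
 [ 0.117 -0.991  0.057 -0.039]
 [ 0.438 -0.    -0.899  0.242]
 [ 0.     0.     0.     1.   ]]
shift [ 0.0835 -0.2723  0.0112] rot [ 0.277  2.587 -1.185]
```

```bash
python3 -m handwheel '[[0.005,-0.02,0,0,0.2,-0.1,0.1],[0.015,-0.06,0,0.04,0.6,-0.25,0.1],[0.027,-0.10,0,0.09,1.0,-0.4,0.1],[0.04,-0.14,0,0.13,1.4,-0.6,0.1],[0.05,-0.18,0.003,0.18,1.8,-0.8,0.1],[0.065,-0.22,0.006,0.22,2.2,-1.0,0.1],[0.077,-0.255,0.009,0.26,2.45,-1.12,0.1],[0.083,-0.27,0.011,0.277,2.58,-1.18,0.1],[0.0835,-0.272,0.011,0.277,2.587,-1.185,0.1],[0.0835,-0.272,0.011,0.277,2.587,-1.185,0.1]]'
python3 - <<'E'
from h import *
I,c,P=cam("wrist");cv2.imwrite("pics/w2.png",I[:,:,::-1]);np.save("w2P.npy",P);rel(goal(.1,.09))
D=deck()
for q in [(.15,.079),(.15,-.079),(.05,.079),(.05,-.079),(-.12,.057),(-.12,-.057)]:print(q,proj(c,P,D@np.r_[q,0,1]@np.eye(4)[:, :3]))
E
```

```text
clock: 6.45
position: [0.5704, -0.0402, 0.2414]
tcp_rot: [0.972, 0.064, 0.224, -0.015]
force: [0.6, 0.4, -1.0]
gripper_width: 0.298
grasp_force: 59.4
shift [ 0.0003 -0.0012 -0.0001] rot [ 0.001  0.006 -0.005]
(0.15, 0.079) [[241.4531648  135.75911509]]
(0.15, -0.079) [[404.96216606 135.56598484]]
(0.05, 0.079) [[249.50652527 230.99141989]]
(0.05, -0.079) [[397.20703817 230.79692045]]
(-0.12, 0.057) [[277.7931543  356.56074468]]
(-0.12, -0.057) [[369.31869047 356.42384003]]
```

View pics/w2.png

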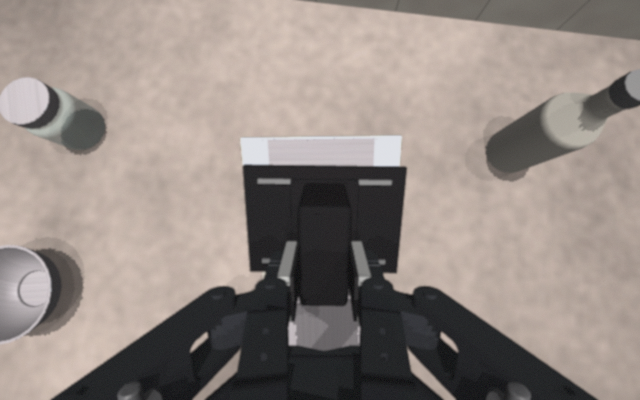

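The wrist view shows the deck's far edge at (241,137)–(401,136). The held plate's far edge is at (244,166)–(407,169) and its near edge at (250,271)–(397,272). The plate looks turned about 1° and a couple of mm to the right, so I'll fit the edges.

```bash
python3 - <<'E'
from h import *
I=cv2.imread("pics/w2.png");g=cv2.GaussianBlur(cv2.cvtColor(I,6).astype(float),(3,3),0);c=vision.calibration("wrist");P=np.load("w2P.npy")
def sub(v,i0,sgn):
    d=np.diff(v)*sgn;k=np.argmax(d);
    o=0
    if 0<k<len(d)-1:
        den=d[k-1]-2*d[k]+d[k+1]; o=.5*(d[k-1]-d[k+1])/den if den else 0
    return i0+k+.5+o
def fit(p):
    p=np.array(p)
    vx,vy,x,y=cv2.fitLine(p.astype(np.float32),cv2.DIST_HUBER,0,.01,.01).ravel();return np.array([[x,y],[x+50*vx,y+50*vy]])
df=fit([(u,sub(g[128:146,u],128,1)) for u in range(250,395,3)])
gf=fit([(u,sub(g[158:178,u],158,-1)) for u in range(252,400,3)])
row=lambda a,b,lo,hi,s:fit([(sub(g[v,lo:hi],lo,s),v) for v in range(a,b,3)])
gl=row(175,262,236,258,-1);gr=row(175,262,390,415,1)
dl=row(142,162,230,252,1);dr=row(140,160,392,408,-1)
D=deck();Di=np.linalg.inv(D)
def indeck(px,zd):
    W=plane(c,P,px,n=D[:3,2],p0=D[:3,3]+D[:3,2]*zd);return (np.c_[W,np.ones(len(W))]@Di.T)[:,:2]
for n,l,z in(("deckfar",df,0),("deckL",dl,0),("deckR",dr,0),("gfar",gf,.096),("gL",gl,.096),("gR",gr,.096)):
    q=indeck(l,z);d=q[1]-q[0];d=d if abs(d[0])>abs(d[1]) else np.array([d[1],-d[0]])
    print(n,l.round(1).tolist(),(q*1000).round(1).tolist(),"yaw",round(float(np.degrees(np.arctan(d[1]/d[0]))),2))
E
```

```text
deckfar [[338.79998779296875, 135.89999389648438], [388.79998779296875, 135.10000610351562]] [[149.8, -15.1], [150.4, -63.3]] yaw 0.75
deckL [[240.8000030517578, 151.0], [246.1999969482422, 200.6999969482422]] [[135.3, 80.9], [84.0, 79.8]] yaw 1.21
deckR [[400.3999938964844, 149.0], [403.6000061035156, 99.0999984741211]] [[137.1, -75.6], [183.4, -75.0]] yaw 0.77
gfar [[325.5, 165.3000030517578], [375.5, 165.8000030517578]] [[139.8, -1.6], [139.3, -34.8]] yaw -0.75
gL [[245.8000030517578, 215.5], [249.39999389648438, 265.3999938964844]] [[104.2, 54.3], [64.6, 54.9]] yaw -0.83
gR [[401.6000061035156, 217.0], [406.3999938964844, 167.1999969482422]] [[102.9, -55.1], [138.4, -55.5]] yaw -0.68
```

```bash
python3 -m handwheel '[[0,0,0.005,0,0,-0.05,0.1],[0.002,-0.001,0.015,0,0,-0.1,0.1],[0.003,-0.002,0.025,0,0,-0.15,0.1],[0.005,-0.0025,0.037,0,0,-0.15,0.1],[0.005,-0.0025,0.048,0,0,-0.15,0.1],[0.005,-0.0025,0.058,0,0,-0.15,0.1],[0.005,-0.0025,0.065,0,0,-0.15,0.1],[0.005,-0.0025,0.07,0,0,-0.15,0.1],[0.005,-0.0025,0.07,0,0,-0.15,0.1],[0.005,-0.0025,0.07,0,0,-0.15,0.1]]'
python3 - <<'E'
from h import *
I,c,P=cam("wrist");np.save("w3P.npy",P);cv2.imwrite("pics/w3.png",I[:,:,::-1])
J,c,P=cam("side");cv2.imwrite("pics/s3.png",J[:,:,::-1])
a=cv2.resize(I[120:300,200:450],(500,360));b=cv2.resize(J[120:240,240:400],(300*160//120*1,300))
o=np.zeros((360,900,3),np.uint8);o[:,:500]=a;o[:300,500:900]=b
cv2.imwrite("pics/m3.png",cv2.resize(o,(800,320))[:,:,::-1])
E
```

```text
clock: 7.75
position: [0.6051, -0.0324, 0.1812]
tcp_rot: [0.971, 0.076, 0.225, -0.012]
force: [-0.6, -0.3, -2.5]
gripper_width: 0.298
grasp_force: 59.4
```

View pics/m3.png

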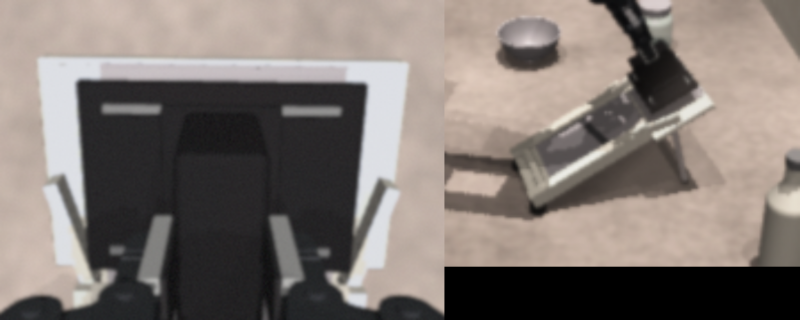

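The plate hovers between the flared guides at crop (60,180) and (383,185), and the deck's far edge runs (38,58)–(408,63). I'll fit the edges again at this closer range.

```bash
cat > fit.py <<'E'
from h import *
def sub(v,i0,sgn):
    d=np.diff(v)*sgn;k=np.argmax(d);o=0
    if 0<k<len(d)-1:
        den=d[k-1]-2*d[k]+d[k+1]; o=.5*(d[k-1]-d[k+1])/den if den else 0
    return i0+k+.5+o
def fit(p):
    vx,vy,x,y=cv2.fitLine(np.array(p,np.float32),cv2.DIST_HUBER,0,.01,.01).ravel();s=50 if vx+vy>0 else -50
    return np.array([[x-s*vx*.5,y-s*vy*.5],[x+s*.5*vx,y+s*.5*vy]])
def indeck(c,P,px,zd):
    D=deck();W=plane(c,P,px,n=D[:3,2],p0=D[:3,3]+D[:3,2]*zd);return (np.c_[W,np.ones(len(W))]@np.linalg.inv(D).T)[:,:2]
def show(c,P,n,l,z):
    q=indeck(c,P,l,z);d=q[1]-q[0];d=d if abs(d[0])>abs(d[1]) else np.array([d[1],-d[0]])
    print(n,l.round(1).tolist(),(q*1000).round(1).tolist(),"yaw",round(float(np.degrees(np.arctan(d[1]/d[0]))),2))
E
python3 - <<'E'
from fit import *
I=cv2.imread("pics/w3.png");g=cv2.GaussianBlur(cv2.cvtColor(I,6).astype(float),(3,3),0);c=vision.calibration("wrist");P=np.load("w3P.npy")
col=lambda a,b,lo,hi,s:fit([(u,sub(g[lo:hi,u],lo,s)) for u in range(a,b,3)])
row=lambda a,b,lo,hi,s:fit([(sub(g[v,lo:hi],lo,s),v) for v in range(a,b,3)])
show(c,P,"dfar",col(232,420,140,161,1),0)
show(c,P,"gfar",col(250,400,159,175,-1),.026)
show(c,P,"dL",row(160,215,212,234,1),0);show(c,P,"dR",row(160,215,418,440,-1),0)
show(c,P,"gL",row(170,255,236,256,-1),.026);show(c,P,"gR",row(170,225,395,415,1),.026)
rel(goal(.105,.02))
E
```

```text
dfar [[300.0, 152.60000610351562], [350.0, 153.3000030517578]] [[149.2, 21.6], [149.7, -15.7]] yaw 0.68
gfar [[306.29998779296875, 165.0], [356.29998779296875, 165.60000610351562]] [[145.0, 15.5], [145.5, -17.9]] yaw 0.76
dL [[221.5, 166.3000030517578], [226.1999969482422, 216.10000610351562]] [[137.4, 81.0], [97.1, 80.5]] yaw 0.7
dR [[429.6000061035156, 156.8000030517578], [423.3999938964844, 206.39999389648438]] [[148.6, -75.4], [109.3, -75.9]] yaw 0.63
gL [[243.3000030517578, 179.60000610351562], [246.89999389648438, 229.39999389648438]] [[134.0, 57.9], [97.5, 57.5]] yaw 0.71
gR [[405.70001220703125, 174.5], [400.79998779296875, 224.3000030517578]] [[140.3, -51.4], [104.2, -51.9]] yaw 0.8
shift [-0.0001  0.0022  0.0001] rot [-0.001 -0.001  0.149]
```

```bash
python3 -m handwheel '[[0,0.0004,0.004,0,0,0,0.1],[0,0.0004,0.008,0,0,0,0.1],[0,0.0004,0.012,0,0,0,0.1],[0,0.0004,0.015,0,0,0,0.1],[0,0.0004,0.017,0,0,0,0.1],[0,0.0004,0.018,0,0,0,0.1],[0,0.0004,0.018,0,0,0,0.1],[0,0.0004,0.018,0,0,0,0.1],[0,0.0004,0.018,0,0,0,0.1],[0,0.0004,0.018,0,0,0,0.1]]'
python3 -c "
from h import *
rel(goal(.105,0))"
```

```text
clock: 9.1
position: [0.6128, -0.0317, 0.1646]
tcp_rot: [0.971, 0.076, 0.224, -0.012]
force: [-0.4, -0.8, -2.2]
gripper_width: 0.295
grasp_force: 59.4
shift [0.0002 0.0019 0.0018] rot [-0.003  0.002  0.149]
```

```bash
python3 -m handwheel '[[0,0,0.0003,0,0,0,0.1],[0,0,0.0006,0,0,0,0.1],[0,0,0.0009,0,0,0,0.1],[0,0,0.0012,0,0,0,0.1],[0,0,0.0014,0,0,0,0.1],[0,0,0.0016,0,0,0,0.1],[0,0,0.0018,0,0,0,0.1],[0,0,0.002,0,0,0,0.1],[0,0,0.002,0,0,0,0.1],[0,0,0.002,0,0,0,0.1]]'
python3 -c "
from h import *
rel(goal(.105,0))"
```

```text
clock: 10.35
position: [0.6136, -0.0317, 0.1629]
tcp_rot: [0.971, 0.076, 0.224, -0.012]
force: [-5.0, -1.4, 2.5]
gripper_width: 0.296
grasp_force: 60.1
shift [ 0.0003  0.0018 -0.0001] rot [-0.002  0.004  0.149]
```

```bash
python3 -m handwheel '[[-0.002,0,0,0,0,0,0.1],[-0.005,0,0,0,0,0,0.1],[-0.009,0,0,0,0,0,0.1],[-0.013,0,0,0,0,0,0.1],[-0.017,0,0,0,0,0,0.1],[-0.021,0,0,0,0,0,0.1],[-0.025,0,0,0,0,0,0.1],[-0.028,0,0,0,0,0,0.1],[-0.03,0,0,0,0,0,0.1],[-0.03,0,0,0,0,0,0.1]]'
python3 - <<'E'
from fit import *
I,c,P=cam("wrist");np.save("w4P.npy",P);cv2.imwrite("pics/w4.png",I[:,:,::-1])
s=telemetry.observe();M=T();print("Ftool",M[:3,:3].T@s["force"],M[:3,:3].T@s["torque"]);rel(goal(.075,0))
cv2.imwrite("pics/w4c.png",cv2.resize(I[120:320,190:460,::-1],None,fx=2.5,fy=2.5))
E
```

```text
clock: 11.6
position: [0.587, -0.036, 0.1498]
tcp_rot: [0.971, 0.076, 0.224, -0.012]
force: [-2.8, -0.7, 5.5]
gripper_width: 0.3
grasp_force: 60.3
Ftool [-0.03062006 -0.43238606 -6.79498456] [-0.00236134 -0.22276034  0.03986883]
shift [ 0.0003  0.0011 -0.0001] rot [-0.003  0.004  0.15 ]
```

View pics/w4c.png

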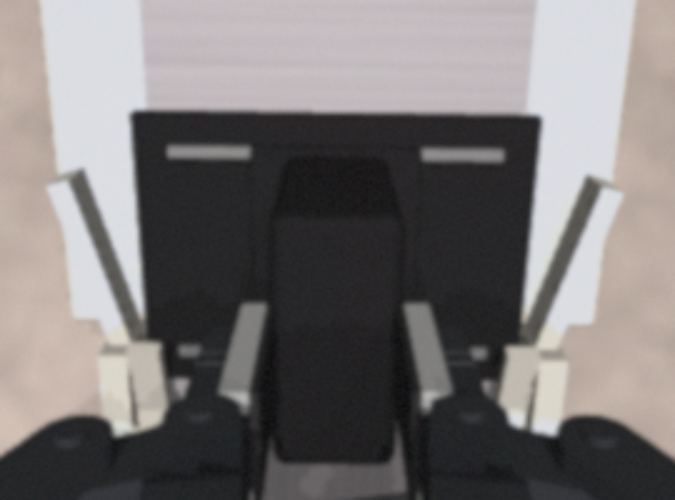

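The plate sits flat and square, with its leading edge at the mouth between both lips at crop (130,385) and (535,385). I'll keep pushing.

```bash
python3 -m handwheel '[[-0.002,0,0,0,0,0,0.1],[-0.006,0,0,0,0,0,0.1],[-0.011,0,0,0,0,0,0.1],[-0.016,0,0,0,0,0,0.1],[-0.021,0,0,0,0,0,0.1],[-0.026,0,0,0,0,0,0.1],[-0.031,0,0,0,0,0,0.1],[-0.036,0,0,0,0,0,0.1],[-0.04,0,0,0,0,0,0.1],[-0.04,0,0,0,0,0,0.1]]'
python3 - <<'E'
from fit import *
s=telemetry.observe();M=T();print("Ftool",M[:3,:3].T@s["force"],M[:3,:3].T@s["torque"]);rel(goal(.035,0))
I,c,P=cam("wrist");np.save("w5P.npy",P);cv2.imwrite("pics/w5.png",I[:,:,::-1])
E
```

```text
clock: 12.9
position: [0.5511, -0.0417, 0.132]
tcp_rot: [0.971, 0.076, 0.224, -0.012]
force: [-1.8, -1.9, 6.0]
gripper_width: 0.295
grasp_force: 60.4
Ftool [ 0.72168252  1.64924822 -6.32448211] [ 0.02495727 -0.14971682  0.03757819]
shift [ 0.0007  0.0001 -0.0001] rot [-0.003  0.004  0.148]
```

```bash
python3 -m handwheel '[[-0.002,0.0002,0,0,0,0,0.1],[-0.006,0.0003,0,0,0,0,0.1],[-0.012,0.0004,0,0,0,0,0.1],[-0.018,0.0005,0,0,0,0,0.1],[-0.024,0.0006,0,0,0,0,0.1],[-0.03,0.0007,0,0,0,0,0.1],[-0.036,0.0008,0,0,0,0,0.1],[-0.042,0.0008,0,0,0,0,0.1],[-0.047,0.0008,0,0,0,0,0.1],[-0.05,0.0008,0,0,0,0,0.1]]'
python3 - <<'E'
from fit import *
s=telemetry.observe();M=T();print("Ftool",M[:3,:3].T@s["force"],M[:3,:3].T@s["torque"]);rel(goal(-.015,0))
E
```

```text
clock: 14.2
position: [0.507, -0.0496, 0.1102]
tcp_rot: [0.971, 0.076, 0.225, -0.012]
force: [-0.3, 0.6, 5.0]
gripper_width: 0.298
grasp_force: 60.1
Ftool [ 2.03406469 -0.57520239 -4.5655768 ] [ 0.12519798  0.26235317 -0.00775134]
shift [ 0.0006 -0.002  -0.0001] rot [-0.003  0.001  0.147]
```

```bash
python3 -m handwheel '[[-0.003,0,0,0,0,0,0.1],[-0.009,0,0,0,0,0,0.1],[-0.016,0,0,0,0,0,0.1],[-0.023,0,0,0,0,0,0.1],[-0.03,0,0,0,0,0,0.1],[-0.037,0,0,0,0,0,0.1],[-0.044,0,0,0,0,0,0.1],[-0.05,0,0,0,0,0,0.1],[-0.055,0,0,0,0,0,0.1],[-0.058,0,0,0,0,0,0.1]]'
python3 - <<'E'
from fit import *
s=telemetry.observe();M=T();print("Ftool",M[:3,:3].T@s["force"],M[:3,:3].T@s["torque"]);rel(goal(-.08,0))
E
```

```text
clock: 15.45
position: [0.4565, -0.0569, 0.0858]
tcp_rot: [0.971, 0.076, 0.226, -0.013]
force: [3.2, 8.8, 15.3]
gripper_width: 0.298
grasp_force: 61.0
Ftool [ 10.8000955   -8.08438867 -11.85995054] [ 1.51475437  1.70496012 -0.01072292]
shift [-0.0078 -0.0029  0.0004] rot [-0.013 -0.011  0.147]
```

```bash
python3 -m handwheel '[[0,-0.0005,-0.0002,0,0,0,0.1],[0,-0.001,-0.0004,0,0,0,0.1],[0,-0.0012,-0.0004,0,0,0,0.1],[0,-0.0012,-0.0004,0,0,0,0.1],[-0.001,-0.0012,-0.0004,0,0,0,0.1],[-0.002,-0.0012,-0.0004,0,0,0,0.1],[-0.003,-0.0012,-0.0004,0,0,0,0.1],[-0.004,-0.0012,-0.0004,0,0,0,0.1],[-0.005,-0.0012,-0.0004,0,0,0,0.1],[-0.005,-0.0012,-0.0004,0,0,0,0.1]]'
python3 - <<'E'
from fit import *
s=telemetry.observe();M=T();print("Ftool",M[:3,:3].T@s["force"],M[:3,:3].T@s["torque"]);rel(goal(-.08,0))
E
```

```text
clock: 16.7
position: [0.4508, -0.0573, 0.0829]
tcp_rot: [0.971, 0.076, 0.224, -0.012]
force: [-0.2, -0.7, -0.8]
gripper_width: 0.298
grasp_force: 59.5
Ftool [-0.65198003  0.63376916  0.55933517] [ 0.08734001 -0.35343423 -0.01143572]
shift [-0.0015 -0.0023  0.0002] rot [-0.004  0.004  0.148]
```

Free again. Now small steps to the stop.

```bash
python3 -m handwheel '[[-0.0005,0,0,0,0,0,0.1],[-0.001,0,0,0,0,0,0.1],[-0.0014,0,0,0,0,0,0.1],[-0.0018,0,0,0,0,0,0.1],[-0.0022,0,0,0,0,0,0.1],[-0.0026,0,0,0,0,0,0.1],[-0.003,0,0,0,0,0,0.1],[-0.003,0,0,0,0,0,0.1],[-0.003,0,0,0,0,0,0.1],[-0.003,0,0,0,0,0,0.1]]'
cat > f.py <<'E'
from fit import *
s=telemetry.observe();M=T();print("Ftool",(M[:3,:3].T@s["force"]).round(2),(M[:3,:3].T@s["torque"]).round(2));rel(goal(-.08,0))
E
python3 f.py
```

```text
clock: 17.95
position: [0.4486, -0.0579, 0.082]
tcp_rot: [0.971, 0.076, 0.225, -0.012]
force: [1.1, 1.9, 2.2]
gripper_width: 0.298
grasp_force: 59.7
Ftool [ 2.19 -1.72 -1.37] [0.28 0.24 0.07]
shift [ 0.001  -0.0026  0.0004] rot [-0.002 -0.     0.149]
```

```bash
python3 -m handwheel '[[-0.0004,-0.0002,0,0,0,0,0.1],[-0.0008,-0.0003,0,0,0,0,0.1],[-0.0012,-0.0003,0,0,0,0,0.1],[-0.0016,-0.0003,0,0,0,0,0.1],[-0.002,-0.0003,0,0,0,0,0.1],[-0.0024,-0.0003,0,0,0,0,0.1],[-0.0028,-0.0003,0,0,0,0,0.1],[-0.003,-0.0003,0,0,0,0,0.1],[-0.003,-0.0003,0,0,0,0,0.1],[-0.003,-0.0003,0,0,0,0,0.1]]'
python3 f.py
```

```text
clock: 19.2
position: [0.4473, -0.0583, 0.082]
tcp_rot: [0.971, 0.076, 0.226, -0.012]
force: [5.2, 4.5, 9.5]
gripper_width: 0.297
grasp_force: 60.3
Ftool [ 9.42 -3.59 -5.97] [0.75 1.48 0.1 ]
shift [ 0.0022 -0.0028  0.001 ] rot [ 0.002 -0.018  0.147]
```

```bash
python3 -m handwheel '[[-0.0004,-0.0003,-0.0003,0,0,0,0.1],[-0.0008,-0.0006,-0.0004,0,0,0,0.1],[-0.0012,-0.0008,-0.0004,0,0,0,0.1],[-0.0016,-0.0008,-0.0004,0,0,0,0.1],[-0.002,-0.0008,-0.0004,0,0,0,0.1],[-0.002,-0.0008,-0.0004,0,0,0,0.1],[-0.002,-0.0008,-0.0004,0,0,0,0.1],[-0.002,-0.0008,-0.0004,0,0,0,0.1],[-0.002,-0.0008,-0.0004,0,0,0,0.1],[-0.002,-0.0008,-0.0004,0,0,0,0.1]]'
python3 f.py
python3 - <<'E'
from fit import *
I,c,P=cam("wrist");np.save("w6P.npy",P);cv2.imwrite("pics/w6.png",I[:,:,::-1])
J,c2,P2=cam("side");cv2.imwrite("pics/s6.png",J[:,:,::-1])
o=np.zeros((400,800,3),np.uint8);o[:320,:400]=cv2.resize(I[140:396,160:480],(400,320));o[:400,400:]=cv2.resize(J[130:230,250:350],(400,400),interpolation=cv2.INTER_CUBIC)
cv2.imwrite("pics/m6.png",o[:,:,::-1])
E
```

```text
clock: 20.45
position: [0.4465, -0.0584, 0.0822]
tcp_rot: [0.971, 0.076, 0.227, -0.011]
force: [17.4, 5.0, 0.5]
gripper_width: 0.297
grasp_force: 59.5
Ftool [16.32 -2.29  7.49] [0.58 2.74 0.06]
shift [ 0.0028 -0.0028  0.0016] rot [ 0.012 -0.033  0.142]
```

View pics/m6.png

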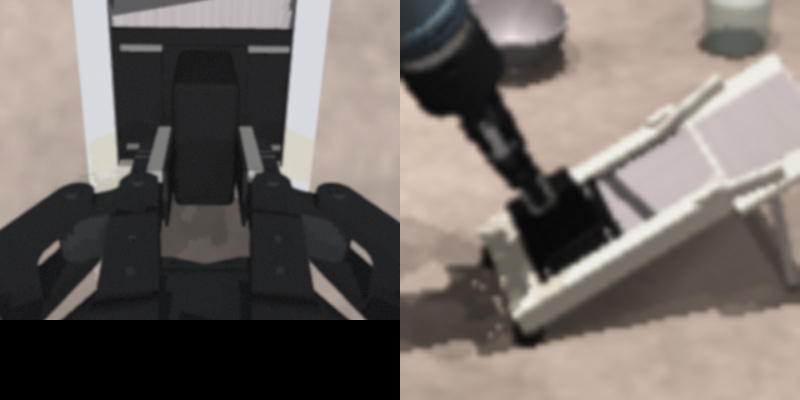

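The plate is under the lips at the low end, with its far edge at crop (110,28) and its near edge against the stop bar at (530,275) in the side crop. The force rises stiffly, so it is on the stop. Next I'll release, rise and check.

```bash
python3 -m handwheel '[[0,0,0.0004,0,0,0,0.1],[0,0,0.0008,0,0,0,0.1],[0,0,0.0008,0,0,0,0.3],[0,0,0.0008,0,0,0,0.4],[0,0,0.0008,0,0,0,0.5],[0,0,0.0008,0,0,0,0.6],[0,0,0.0008,0,0,0,0.6],[0,0,0.0008,0,0,0,0.6],[0,0,0.0008,0,0,0,0.6],[0,0,0.0008,0,0,0,0.6]]'
python3 f.py
python3 -m handwheel '[[0,0,-0.005,0,0,0,0.6],[0,0,-0.015,0,0,0,0.6],[0,0,-0.03,0,0,0,0.6],[0,0,-0.045,0,0,0,0.6],[0,0,-0.06,0,0,0,0.6],[0,0,-0.075,0,0,0,0.6],[0,0,-0.09,0,0,0,0.6],[0,0,-0.1,0,0,0,0.6],[0,0,-0.1,0,0,0,0.6],[0,0,-0.1,0,0,0,0.6]]'
python3 - <<'E'
from fit import *
rel(goal(-.08,.1))
I,c,P=cam("wrist");np.save("w7P.npy",P);cv2.imwrite("pics/w7.png",I[:,:,::-1])
E
```

```text
clock: 21.8
position: [0.4439, -0.0574, 0.0791]
tcp_rot: [0.971, 0.076, 0.224, -0.012]
force: [-0.0, -0.0, 0.5]
gripper_width: 0.599
grasp_force: 0.0
Ftool [ 0.19  0.01 -0.49] [-0.02 -0.21  0.  ]
shift [ 0.0063 -0.0014 -0.0001] rot [-0.003  0.003  0.149]
clock: 23.05
position: [0.4004, -0.063, 0.1686]
tcp_rot: [0.971, 0.076, 0.224, -0.012]
force: [-0.9, 0.5, 0.4]
gripper_width: 0.598
grasp_force: 0.0
shift [ 0.0065 -0.0013 -0.0005] rot [-0.005  0.005  0.147]
```

View pics/w7.png

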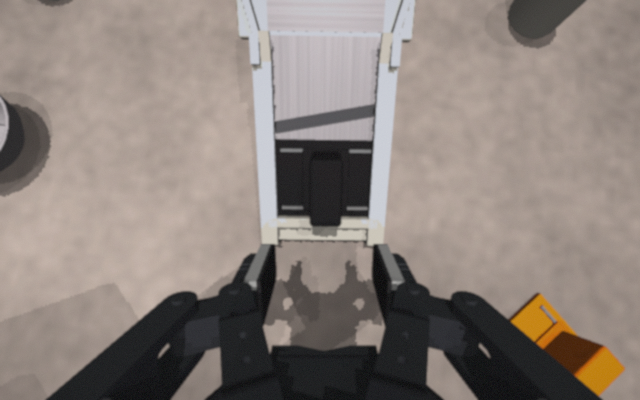

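The guard is under the lips with its far edge at row 141. Its near edge is at row 217, touching the stop bar at about row 218. I'll check it numerically against the landing line at row 33, which is deck x=50.

```bash
python3 - <<'E'
from fit import *
I=cv2.imread("pics/w7.png");g=cv2.cvtColor(I,6).astype(float);c=vision.calibration("wrist");P=np.load("w7P.npy")
col=lambda a,b,lo,hi,s:fit([(u,sub(g[lo:hi,u],lo,s)) for u in range(a,b,2)])
show(c,P,"gfar",col(282,366,134,150,-1),.006)
show(c,P,"mouthline",col(285,365,26,42,-1),0)
print(g[205:245,295].astype(int).tolist(),g[205:245,355].astype(int).tolist())
for n,x,z in(("home near edge",-.12,.006),("stop top",-.12,.013),("plate far",-.04,.006)):print(n,proj(c,P,(deck()@[x,0,z,1])[:3]).round(1))
E
```

```text
gfar [[306.6000061035156, 139.5], [356.6000061035156, 140.1999969482422]] [[-40.5, 17.2], [-39.9, -32.0]] yaw 0.67
mouthline [[292.79998779296875, 35.0], [342.79998779296875, 36.0]] [[51.9, 30.7], [52.3, -14.6]] yaw 0.48
[67, 99, 121, 115, 85, 53, 33, 32, 29, 40, 66, 101, 131, 161, 186, 199, 198, 198, 199, 198, 197, 187, 161, 136, 146, 178, 194, 197, 196, 198, 197, 199, 195, 185, 153, 115, 115, 139, 148, 149] [48, 78, 107, 121, 111, 77, 44, 35, 33, 34, 45, 78, 113, 144, 172, 192, 199, 198, 200, 197, 200, 196, 181, 151, 132, 155, 185, 197, 199, 198, 200, 197, 197, 195, 176, 134, 96, 104, 130, 141]
home near edge [[322.2 215.6]]
stop top [[322.1 218. ]]
plate far [[324.1 139.4]]
```

```bash
python3 -c "
from cell import r
print(r.job_done())"
```

```text
the job is handed in; nothing more can be done
None
```

The black guard is home against the low-end stop, under both lips and released (far edge measured within about 1 mm of its home position), and the job was handed in at about 23 s with the arm clear of everything.

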